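# Change over a power-module test stand

## Task

The test stand has two rubber pads: one still holds the tested module, the other is idle under its dust cover. Stand the tested module on end in the undivided blue tray on the left, move the dust cover squarely onto the pad this frees, and stand every module waiting on the dark sloping cradles upright on a short end on the pad that was idle at the start. Only when all of them stand there, push the lever behind that pad fully over, away from you; the other lever stays as it is. Leave the other things on the bench where they are.

Things in the scene. Friction and masses are not known exactly. Their poses are not given: they have to be found in the camera images.
- stand: The fixed test stand: an aluminium plate 12 mm thick, 300 mm deep (x) and 270 mm wide (y), lying on the bench. Origin on the bench midway between the centres of its two pads; x points away from the robot towards the levers, y to the left, z up. The plate reaches from x = -100 to +200 mm.
- pad_a (a point): Centre of the top surface of the left pad (black rubber, 180 mm along the stand's x, 124 mm along y, top 16 mm above the bench), 70 mm left of the stand's origin. Axes as the stand's.
- pad_b (a point): Centre of the top surface of the right pad, the same, 70 mm right of the stand's origin.
- lever_a (a joint): Lever behind pad_a, 165 mm beyond the pad's centre: 0 leaning towards the robot (off), 1.0 rad fully over, away from the robot (on). It stays where it is left.
- lever_b (a joint): Lever behind pad_b, the same.
- lever_a_tip (a point): Tip of the black 60 mm lever behind pad_a; a push away from the robot on this tip swings it about a horizontal axis 60 mm below, along the stand's y.
- lever_b_tip (a point): Tip of the lever behind pad_b, the same.
- cover: Loose grey plastic dust cover, 250 g: a slab 170 x 114 x 18 mm with a ridge on top, 90 mm long (x), 16 mm wide (y), its top 54 mm above the underside, to hold it by. Origin at the centre of the underside; x along the 170 mm length. At the start it lies on the idle pad, its x along the stand's x.
- tested: The tested module, alike the others (110 x 64 x 24 mm, 220 g, origin at its centre, x along the length, y width, z thickness); at the start it stands on a short end on one of the two pads.
- tray: Fixed blue open tray for outgoing modules, 170 (x) x 150 (y) x 35 mm high outside, walls 4 mm. Origin at the centre of its underside.
- tray_in (a point): Centre of the tray's inner floor.
- unit1: One of up to four alike flat power modules to be tested: an aluminium box 110 x 64 x 24 mm, 220 g, at the start lying on a big face on its sloping cradle, its x axis pointing up the slope, away from the robot. Origin at its centre; x along the length, y the width, z the thickness. Either short end may be down when it stands. None = not there today.
- unit2: The same kind of module as unit1; None = not there today.
- unit3: The same kind of module as unit1; None = not there today.
- unit4: The same kind of module as unit1; None = not there today.
- cradle1: Fixed dark steel cradle where unit1 starts (empty if unit1 is absent): a rest 48 mm wide and 80 mm high, sloping up away from the robot at 0.70 rad, with a ledge at its low end. Origin on the bench under the resting module's centre, which is 57 mm up; x points horizontally up the slope. The module overhangs it by 8 mm a side, so fingers pass beside it.
- cradle2: The same kind of cradle, for unit2.
- cradle3: The same kind of cradle, for unit3.
- cradle4: The same kind of cradle, for unit4.
- tape: White roll of tape lying flat among the cradles, 96 mm across, 24 mm high; origin at the centre of its underside. To be left alone.
- driver: Screwdriver 200 mm long lying beyond the tray. To be left alone.
- flux: Small bottle, 50 mm across, 130 mm tall. To be left alone.
- heatsink: Dark finned heat sink 90 x 130 x 42 mm at the back. To be left alone.
Mind the look-alikes: they are no part of the job. Several things have the shape of the cover; the one meant has the colours described above.

How it is judged:
By the outcome, as a careful person would: the job done as asked, in the order asked, and still so for the second after the job is handed in, with the robot touching nothing.
Of unit1, unit2, unit3, unit4 only 3 to 4 are there at a start; the rules pass over those that are not, and their reading is None.
At some moment in a run one of cover may be knocked a few centimetres aside while the robot is not near it.
Once in a run the grip may slacken for a moment while it holds something.
It also fails if it takes over 210 s, if anything falls off the work surface, if the arm or the gripper's body presses on something with over 40 N, if the wrist force passes 120 N, or if a joint passes its speed limit or range.

## Robot

A 7-joint arm with a two-finger parallel gripper is mounted at the origin on the work surface. World frame = base frame: x ahead of the robot, y to its left, z up, the work surface at z = 0. Lengths are in m, angles in rad, forces in N, time in s.
With the tool pointing down it reaches from about 0.4 to 0.85 m from the base axis. Payload 6.9 kg.
Tool frame: the origin (TCP) lies midway between the tips of the shut fingers; the grasp point (between the pads) lies 19 mm behind it; z points along the fingers, y is the line along which they close (so a half turn about z gives the same grasp; the last joint's range is limited). The gripper opens to 85 mm and grips with 20 to 120 N. Pads are 22 mm wide; open, the fingers measure 114 mm over their backs; the gripper's body (76 mm by 85 mm) begins 54 mm behind the grasp point. The pads swing forward as they close: fully open they stand 13 mm farther back than shut.
Start: joints at [-1.093, 0.507, -0.238, 1.5, 0.126, 1.149, -0.155], TCP at [0.228, 0.582, 0.231] pointing down, gripper open.
Joint ranges: [-3.08, 3.08], [-0.24, 2.05], [-1.43, 1.35], [0, 2.5], [-1.52, 4.66], [0.17, 1.96], [-2.89, 2.89]. Speed limits (rad/s): [2.39, 2.39, 3.14, 3.14, 3.14, 3.14, 3.14].

## Interface

Orientations are given as a unit quaternion [x, y, z, w].
In Python, from station import r gives the robot as it stands. The module is installed in compiled form; this text tells all that it offers. Calls block until the motion is done:
- r.move_ptp(position, orientation): joint-space move of the TCP to a pose.
- r.movel(position, frame=None, max_speed=0.15, threshold=None): straight line of the TCP; frame=None keeps the orientation; max_speed is the mean speed in m/s. With threshold (N) it stops when the force on the tool has changed by that much, and returns True; else False.
- r.move_joints(angles): joint-space move.
- r.command_gripper(opening, f_grip=None): finger opening in m; f_grip is the grip in N (None keeps the last); returns when the fingers have stopped.
- r.sleep(seconds).
- r.inverse_kinematics(position, orientation): joint angles nearest the present ones, or None.
- r.read_state(): the state.
- r.camera(name): name is "scene" or "side" or "wrist"; returns a dict with "pixels" (420x560x3 uint8, red, green, blue), "range_z" (420x560 float32, m along the optical axis (not along the pixel's ray), 0 where there is no reading), "mtx" (3x3 intrinsics, pixels), "T" (4x4, takes a point from camera to world coordinates). Camera axes: x right, y up, looking along -z (the intrinsics and any distortion apply to the point x, -y, -z); pixel columns grow to the right and rows downward; lengths in m; the calibration is good to about 2 mm. A picture is of the moment at which its call begins.
A pose or a line that the arm cannot do raises r.IKError and nothing moves.
- r.sign_off(): hands the job in; it is judged then, once.
The state is a dict: "clock": time; "joints": joint angles; "joint_velocities": joint speeds; "joint_efforts": joint torques, N m; "eef_pos": TCP position; "tool_rot": TCP orientation; "wrist_force": force on the tool from outside, world axes, zero at the start; "moment": the same for the moment, N m; "finger_gap": finger opening in m; "gripper_force": force on a finger pad.
Only numpy, scipy, OpenCV 4.12 (cv2) and the standard library are available. Lean on these libraries where they do the work, as an engineer would, in place of code of your own. Each camera call takes 0.05 s, during which the arm holds its last target. There are 200 camera calls.

## Working session

There is one attempt and no reset: what is moved stays moved. The work goes in short steps, each a Python script; the robot and the scene stay as the last script left them, time stands still between calls to the robot, and variables do not carry over. Pictures are saved under pics/ and viewed, at most 14 in all, crops included, and the job is handed in when it is done.

```bash
mkdir -p pics; ls
cat > h.py <<'E'
import numpy as np, cv2
from station import r
def snap(n):
    return r.camera(n)
def cloud(c):
    K=c["mtx"];z=c["range_z"].astype(float);v,u=np.mgrid[:z.shape[0],:z.shape[1]]
    p=np.stack([(u-K[0,2])/K[0,0]*z,-(v-K[1,2])/K[1,1]*z,-z,np.ones_like(z)],-1)
    w=(p@c["T"].T)[...,:3]; w[z==0]=np.nan
    return w
def save(c,f,crop=None,s=1.4):
    im=c["pixels"][...,::-1]
    if crop: im=im[crop[1]:crop[3],crop[0]:crop[2]]
    cv2.imwrite("pics/"+f,cv2.resize(im,None,fx=s,fy=s,interpolation=cv2.INTER_CUBIC))
E
python3 - <<'E'
from h import *
for n in["scene","side"]:
    c=snap(n);save(c,n+"0.png");np.savez(n+"0.npz",**c);print(n,c["mtx"],c["T"].round(3),c.keys())
print(r.read_state())
E
```

```text
pics
scene [[534.52855924   0.         283.19362009]
 [  0.         534.52855924 208.89872957]
 [  0.           0.           1.        ]] [[ 0.587 -0.626  0.513  1.256]
 [ 0.809  0.45  -0.378 -0.526]
 [ 0.006  0.637  0.771  1.259]
 [ 0.     0.     0.     1.   ]] dict_keys(['pixels', 'range_z', 'mtx', 'T'])
side [[494.74364016   0.         284.73962839]
 [  0.         494.74364016 211.58585992]
 [  0.           0.           1.        ]] [[-8.810e-01  3.200e-01 -3.480e-01 -6.000e-02]
 [-4.730e-01 -5.980e-01  6.470e-01  1.087e+00]
 [-1.000e-03  7.350e-01  6.780e-01  1.170e+00]
 [ 0.000e+00  0.000e+00  0.000e+00  1.000e+00]] dict_keys(['pixels', 'range_z', 'mtx', 'T'])
{'clock': 0.1, 'joints': array([-1.09247667,  0.50823555, -0.23751553,  1.50103579,  0.12572015,
        1.14891783, -0.15482946]), 'joint_velocities': array([-3.69844767e-04,  6.76406052e-04, -2.31145379e-04, -1.37730180e-03,
       -3.33461954e-05,  1.41838828e-03, -5.55273472e-04]), 'joint_efforts': array([-4.40770367e-03, -6.21844625e+01, -2.19473697e+00, -2.50204843e+01,
        1.24335336e-02,  7.83680531e-03, -1.63765048e-05]), 'eef_pos': array([0.2275688 , 0.58160672, 0.23052637]), 'tool_rot': array([ 1.85343403e-01,  9.82673485e-01, -7.94574827e-04, -1.19334072e-04]), 'wrist_force': array([0.01283299, 0.11846524, 0.5678432 ]), 'moment': array([ 0.02461275,  0.01414065, -0.03380613]), 'gripper_force': 0.0, 'finger_gap': 0.08539417852407181}
```

View pics/scene0.png

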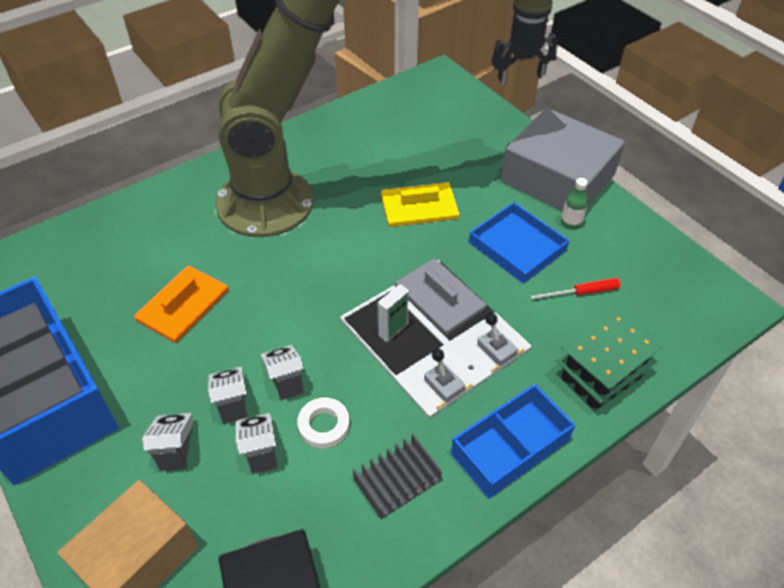

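View pics/side0.png

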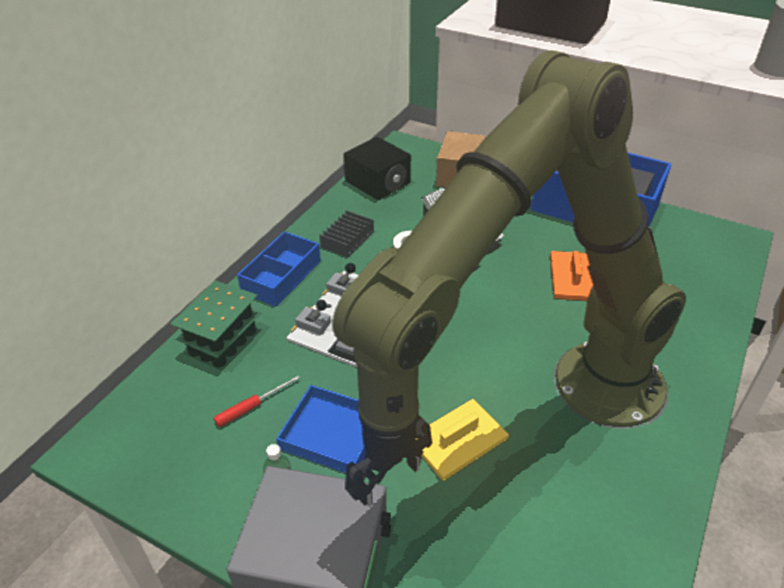

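Scene picture (raw = shown/1.4): the stand is at about (435,330). The grey cover at (440,295) is on the left pad (pad_a), and the tested module at (393,312) is on pad_b. The undivided tray is at (518,240). There are four modules on cradles at (283,365), (228,390), (168,435) and (256,440). Cover look-alikes are orange (182,300) and yellow (420,203). The grey one on the stand fits the description.

```bash
cat > ortho.py <<'E'
from h import *
def ortho(c,x0,x1,y0,y1,res):
    """top view: image up=+x, left=+y ; highest point wins"""
    w=cloud(c).reshape(-1,3);col=c["pixels"].reshape(-1,3)
    ok=np.isfinite(w[:,0])&(w[:,0]>x0)&(w[:,0]<x1)&(w[:,1]>y0)&(w[:,1]<y1)&(w[:,2]<0.3)
    w=w[ok];col=col[ok];o=np.argsort(w[:,2]);w=w[o];col=col[o]
    i=((x1-w[:,0])/res).astype(int);j=((y1-w[:,1])/res).astype(int)
    im=np.zeros((int((x1-x0)/res)+1,int((y1-y0)/res)+1,3),np.uint8);im[i,j]=col
    return im
E
python3 - <<'E'
from ortho import *
c=dict(np.load("scene0.npz"))
im=ortho(c,0.2,0.95,-0.55,0.45,0.002)
im=cv2.resize(im[...,::-1],None,fx=1.55,fy=1.55,interpolation=cv2.INTER_NEAREST)
for k in range(0,11):
    j=int(k*50*1.55);cv2.putText(im,f"{0.45-k*0.1:.2f}",(j,10),0,.35,(255,255,255));cv2.line(im,(j,0),(j,6),(255,255,255))
for k in range(0,8):
    i=int(k*50*1.55);cv2.putText(im,f"{0.95-k*0.1:.2f}",(0,i+4),0,.35,(255,255,255))
cv2.imwrite("pics/ortho0.png",im)
w=cloud(c)
# bench height & cradle modules' faces: plane fits at the big faces not visible; print top points
for n,(u,v) in dict(u_a=(283,365),u_b=(228,390),u_c=(168,435),u_d=(256,440),tested=(400,295),ridge=(440,290),slab=(415,285),plate=(470,368),pad=(372,320),tray=(518,240),bench=(600,400),bench2=(320,300)).items():
    print(n,np.nanmedian(w[int(v/1.4)-1:int(v/1.4)+2,int(u/1.4)-1:int(u/1.4)+2].reshape(-1,3),0).round(4))
E
```

```text
u_a [ 0.4964 -0.2284  0.0961]
u_b [ 0.4852 -0.3394  0.0947]
u_c [ 0.5109 -0.466   0.1002]
u_d [ 0.6066 -0.3483  0.0961]
tested [0.5074 0.0317 0.124 ]
ridge [0.4978 0.1448 0.0506]
slab [0.4431 0.1199 0.0347]
plate [0.6671 0.0899 0.0134]
pad [ 0.456  -0.0031  0.0156]
tray [0.4528 0.4159 0.0011]
bench [0.883  0.2245 0.0507]
bench2 [ 0.3379 -0.0567  0.0016]
```

View pics/ortho0.png

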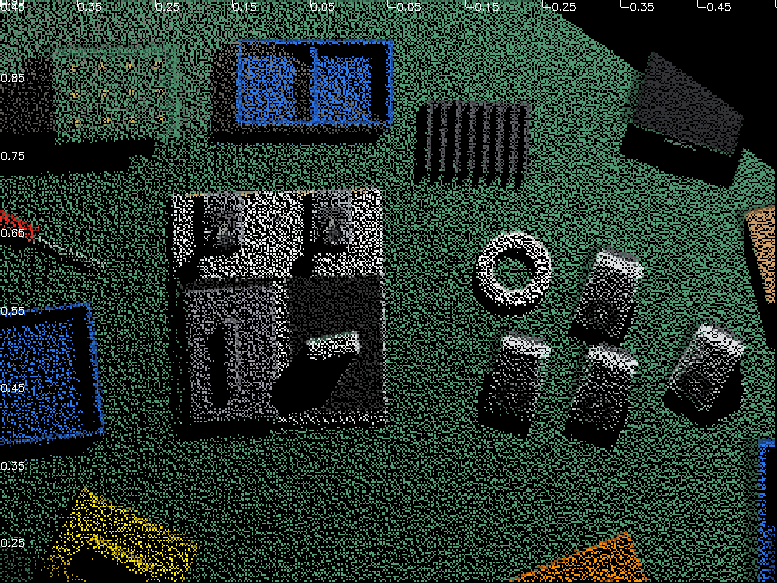

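Top view: module long axes fan out at yaws of about -10° to -30°. The stand is nearly square to the world, centred at about (0.49, 0.075). Next, wrist views over the stand and the cradles, then a box fit on the merged clouds.

```bash
cat >> h.py <<'E'
from scipy.spatial.transform import Rotation as Rot
from scipy.optimize import least_squares
def Q(yaw,tilt=0,flip=0):
    """tool down, tilted forward (towards +x of yaw frame) by tilt; tool y along yaw-frame y"""
    return (Rot.from_euler('z',yaw)*Rot.from_euler('y',-tilt)*Rot.from_euler('y',np.pi)*Rot.from_euler('z',np.pi*flip)).as_quat()
def go(p,q,v=0.3,th=None):
    return r.movel(list(p),list(q),max_speed=v,threshold=th)
def boxres(P,R,half,pts):
    q=np.abs((pts-P)@R)-half
    return np.linalg.norm(np.maximum(q,0),axis=1)+np.minimum(q.max(1),0)
def fitbox(pts,p0,half,free):
    """p=[x,y,z,yaw,pitch] ; pitch = elevation of x axis"""
    p0=np.array(p0,float)
    def R(p): return (Rot.from_euler('z',p[3])*Rot.from_euler('y',-p[4])).as_matrix()
    def f(s):
        p=p0.copy();p[free]=s
        return boxres(p[:3],R(p),half,pts)
    s=least_squares(f,p0[free],loss='soft_l1',f_scale=0.002,x_scale=0.01)
    p0[free]=s.x
    return p0,np.sqrt(np.mean(f(s.x)**2))
E
python3 - <<'E'
from h import *
print(r.read_state()["clock"])
for k,(p) in enumerate([(0.47,0.15,0.40),(0.45,-0.33,0.40)]):
    for fl in (0,1):
        j=r.inverse_kinematics(list(p),list(Q(0,0,fl)));print(p,fl,None if j is None else np.round(j,2))
r.move_ptp([0.47,0.15,0.40],list(Q(0,0,0)))
c=snap("wrist");np.savez("w_stand.npz",**c);save(c,"w_stand.png");print(c["T"].round(3))
r.move_ptp([0.45,-0.30,0.40],list(Q(0,0,0)))
c=snap("wrist");np.savez("w_cr.npz",**c);save(c,"w_cr.png");s=r.read_state();print(s["clock"],s["joints"])
# IK survey
for p in [(0.47,-0.22,0.06),(0.44,-0.34,0.06),(0.47,-0.46,0.06),(0.58,-0.34,0.06)]:
  for t in np.radians([-30,-20,-10,0]):
    print(p,round(np.degrees(t)),[r.inverse_kinematics(list(p),list(Q(-0.3,t,f))) is not None for f in(0,1)],end=' ')
  print()
for p in [(0.42,0.145,0.08),(0.56,0.145,0.08)]:
  for t in np.radians([20,30,40,50]):
    print(p,round(np.degrees(t)),[r.inverse_kinematics(list(p),list(Q(0,t,f))) is not None for f in(0,1)],end=' ')
  print()
E
```

```text
0.1
(0.47, 0.15, 0.4) 0 [-0.28  0.2  -0.1   1.51  0.02  1.44  1.19]
(0.47, 0.15, 0.4) 1 [-0.74  0.22  0.5   1.51 -0.11  1.44 -1.8 ]
(0.45, -0.33, 0.4) 0 [-0.04  0.48  1.12  1.36 -0.43  1.56  2.6 ]
(0.45, -0.33, 0.4) 1 [ 0.    0.44  1.    1.36 -0.37  1.53 -0.61]
[[-0.003 -0.958 -0.287  0.397]
 [ 1.    -0.003 -0.     0.151]
 [-0.    -0.287  0.958  0.542]
 [ 0.     0.     0.     1.   ]]
3.7417 [ 0.36969473  0.28798037  0.24676143  1.3968295  -0.07048106  1.46546102
  2.18735569]
(0.47, -0.22, 0.06) -30 [True, True] (0.47, -0.22, 0.06) -20 [True, True] (0.47, -0.22, 0.06) -10 [True, True] (0.47, -0.22, 0.06) 0 [True, True] 
(0.44, -0.34, 0.06) -30 [True, True] (0.44, -0.34, 0.06) -20 [True, True] (0.44, -0.34, 0.06) -10 [True, True] (0.44, -0.34, 0.06) 0 [True, True] 
(0.47, -0.46, 0.06) -30 [True, True] (0.47, -0.46, 0.06) -20 [True, True] (0.47, -0.46, 0.06) -10 [True, True] (0.47, -0.46, 0.06) 0 [True, True] 
(0.58, -0.34, 0.06) -30 [True, True] (0.58, -0.34, 0.06) -20 [True, True] (0.58, -0.34, 0.06) -10 [True, True] (0.58, -0.34, 0.06) 0 [True, True] 
(0.42, 0.145, 0.08) 20 [True, True] (0.42, 0.145, 0.08) 30 [False, False] (0.42, 0.145, 0.08) 40 [False, False] (0.42, 0.145, 0.08) 50 [False, False] 
(0.56, 0.145, 0.08) 20 [True, True] (0.56, 0.145, 0.08) 30 [True, True] (0.56, 0.145, 0.08) 40 [True, True] (0.56, 0.145, 0.08) 50 [False, False]
```

View pics/w_stand.png

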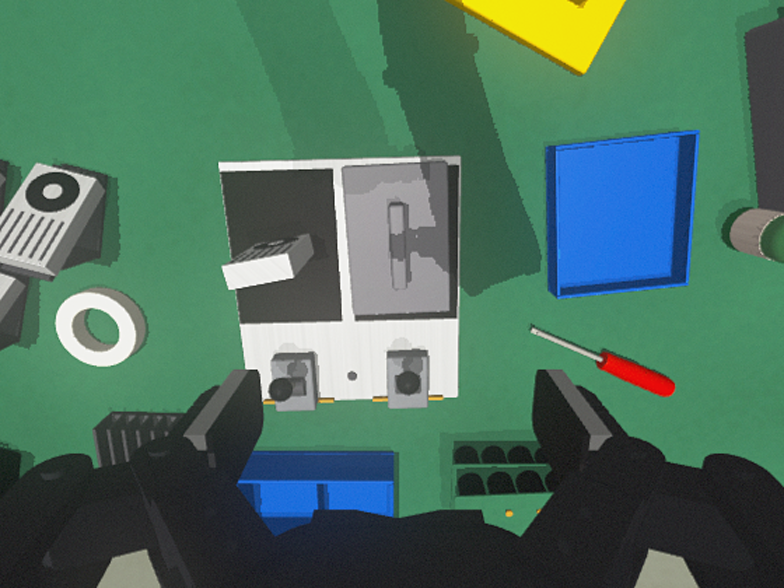

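View pics/w_cr.png

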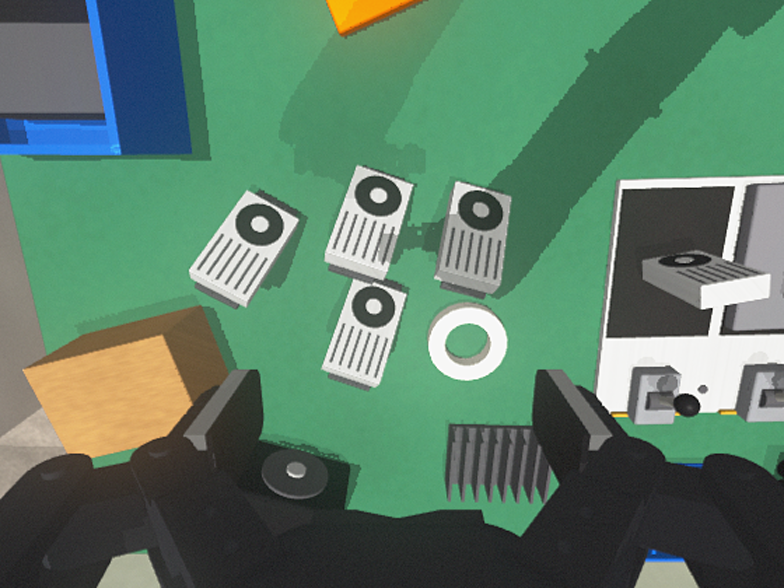

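The wrist views show the modules' big faces at (262,245), (370,220), (475,235) and (365,330) in w_cr. w_stand shows the pads, the cover with its ridge at (398,245), the tested module at (270,260) and the tray at (622,215).

```bash
cat > fit.py <<'E'
from h import *
def rect(pts):
    (c,(a,b),ang)=cv2.minAreaRect(pts[:,:2].astype(np.float32)*1000)
    ang=(ang+45)%90-45
    box=cv2.boxPoints((c,(a,b),ang))
    return np.array(c)/1000,(a,b),ang
def gray(c): 
    p=c["pixels"].astype(int);return (p.max(-1)-p.min(-1))<30
def pts_of(c,m): 
    w=cloud(c);return w[m&np.isfinite(w[...,0])&(c["range_z"]>0.12)]
E
python3 - <<'E'
from fit import *
ws=dict(np.load("w_stand.npz"));wc=dict(np.load("w_cr.npz"));sc=dict(np.load("scene0.npz"))
for n,c in(("ws",ws),("sc",sc)):
    w=cloud(c);g=gray(c)
    P=pts_of(c,g&(w[...,2]>0.007)&(w[...,2]<0.022)&(abs(w[...,0]-.53)<.2)&(abs(w[...,1]-.07)<.17))
    print(n,"stand plate",rect(P))
    P=pts_of(c,g&(w[...,2]>0.029)&(w[...,2]<0.040)&(abs(w[...,0]-.49)<.11)&(abs(w[...,1]-.145)<.08)); print("cover slab z",np.median(P[:,2]),rect(P))
    P=pts_of(c,g&(w[...,2]>0.064)&(w[...,2]<0.08)&(abs(w[...,0]-.49)<.07)&(abs(w[...,1]-.145)<.05)); print("ridge",len(P),np.median(P[:,2]),rect(P))
    px=c["pixels"].astype(int); bl=(px[...,2]>px[...,0]+60)&(px[...,2]>px[...,1]+30)
    P=pts_of(c,bl&(w[...,2]>0.025)&(w[...,2]<0.04)&(abs(w[...,0]-.46)<.13)&(abs(w[...,1]-.40)<.14)); print("tray rim",np.median(P[:,2]),rect(P))
    P=pts_of(c,g&(w[...,2]>0.118)&(w[...,2]<0.135)&(abs(w[...,0]-.5)<.06)&(abs(w[...,1]-.03)<.06)); print("tested top",np.median(P[:,2]),rect(P))
    P=pts_of(c,(px.max(-1)<60)&(w[...,2]>0.055)&(w[...,2]<0.12)&(abs(w[...,0]-.65)<.07)&(abs(w[...,1]-.075)<.14))
    for s in(P[P[:,1]>.075],P[P[:,1]<.075]): print("lever ball",len(s),np.median(s,0),s[:,2].max() if len(s) else None)
half=np.array([.055,.032,.012])
for n,x,y,yaw in(("u_a",.455,-.22,-.2),("u_b",.44,-.335,-.25),("u_c",.465,-.46,-.5),("u_d",.575,-.345,-.25)):
  for nm,cs in(("w",[wc]),("s",[sc]),("both",[wc,sc])):
    L=[]
    for c in cs:
        w=cloud(c);px=c["pixels"].astype(int)
        d=np.hypot(w[...,0]-x,w[...,1]-y)
        P=pts_of(c,gray(c)&(px.min(-1)>90)&(w[...,2]>.02)&(d<.06));L.append(P)
    P=np.vstack(L)
    p,e=fitbox(P,[x,y,.057,yaw,.70],half,[0,1,2,3,4]);print(n,nm,len(P),p.round(4),e.round(4))
E
```

```text
ws stand plate (array([0.55413892, 0.08987845]), (300.1088562011719, 269.827392578125), 1.6737968921661377)
cover slab z 0.033577578494773275 (array([0.49333527, 0.15080605]), (169.72911071777344, 113.99658966064453), 2.873852252960205)
ridge 662 0.0692738207120058 (array([0.49288232, 0.15093195]), (89.25532531738281, 15.931575775146484), 2.88185453414917)
tray rim 0.03340950813188742 (array([0.46634631, 0.39983679]), (169.63775634765625, 151.57843017578125), 6.443326473236084)
tested top 0.1256054231776384 (array([0.50406909, 0.0205548 ]), (24.58857536315918, 63.791160583496094), 11.336005210876465)
lever ball 0 [nan nan nan] None
lever ball 11 [0.64232232 0.01672116 0.09576204] 0.10055280996617871
sc stand plate (array([0.55421533, 0.08974255]), (302.66015625, 272.4095764160156), 1.5976678133010864)
cover slab z 0.03404129609816753 (array([0.49377515, 0.15043686]), (171.14967346191406, 117.38379669189453), 3.2563154697418213)
ridge 140 0.06916111301869843 (array([0.49356705, 0.15155121]), (92.4253921508789, 20.854368209838867), 3.1781256198883057)
tray rim 0.0318098779413869 (array
[... 389 characters left out ...]
2733  0.7118] 0.1066
u_a s 410 [ 0.4629 -0.2175  0.0573 -0.2553  0.6872] 0.0021
u_a both 3152 [ 0.4643 -0.2183  0.0572 -0.2716  0.7104] 0.0995
u_b w 2936 [ 0.4498 -0.328   0.0575 -0.3274  0.7098] 0.1006
u_b s 454 [ 0.4478 -0.3267  0.0572 -0.3095  0.692 ] 0.0018
u_b both 3390 [ 0.4494 -0.3276  0.0572 -0.3253  0.709 ] 0.0937
u_c w 2802 [ 0.4767 -0.4602  0.0563 -0.5228  0.6998] 0.0009
u_c s 581 [ 0.4754 -0.4591  0.0571 -0.5205  0.6986] 0.0018
u_c both 3383 [ 0.4765 -0.46    0.0563 -0.5218  0.7   ] 0.0012
u_d w 2416 [ 0.5718 -0.336   0.057  -0.3548  0.698 ] 0.0011
u_d s 598 [ 0.5705 -0.3347  0.0572 -0.3572  0.6942] 0.0021
u_d both 3014 [ 0.5714 -0.3357  0.0568 -0.3553  0.6978] 0.0014
  return _methods._mean(a, axis=axis, dtype=dtype,
  ret = um.true_divide(
```

Measured: the stand's yaw is 0.029. pad_a is at (0.502, 0.158) and pad_b at (0.506, 0.018). The cover is at (0.493, 0.151), and all four units are fitted to about 1 mm. Moving now, starting with the tested module.

```bash
cat >> h.py <<'E'
SY=0.0288; S0=np.array([0.5042,0.0884,0]); SR=Rot.from_euler('z',SY).as_matrix()
PA=S0+SR@[0,.07,.016]; PB=S0+SR@[0,-.07,.016]
HALF=np.array([.055,.032,.012])
def st(): 
    s=r.read_state();print("t=%.1f gap=%.4f gf=%.1f F=%s p=%s"%(s["clock"],s["finger_gap"],s["gripper_force"],s["wrist_force"].round(1),s["eef_pos"].round(4)));return s
def held(p0,free=[0,1,2,3,4],cams=("wrist","scene"),rad=.075):
    """fit the module near p0=[x,y,z,yaw,pitch] from the cameras"""
    out=[]
    for n in cams:
        c=snap(n);w=cloud(c);px=c["pixels"].astype(int)
        m=(px.max(-1)-px.min(-1)<30)&(px.min(-1)>75)&(np.linalg.norm(w-np.array(p0[:3]),axis=-1)<rad)
        R=(Rot.from_euler('z',p0[3])*Rot.from_euler('y',-p0[4])).as_matrix()
        P=w[m]; P=P[np.abs(boxres(np.array(p0[:3]),R,HALF,P))<.015] if len(P) else P
        if len(P)>80:
            p,e=fitbox(P,p0,HALF,free);print(n,len(P),p.round(4),"rms%.4f"%e)
            out.append((p,e))
        else: print(n,"few",len(P))
        np.savez("last_%s.npz"%n,**c)
    return out
E
python3 - <<'E'
from h import *
st()
x,y,yaw=.5041,.0206,.198
for fl in(0,1): print(fl,[np.round(r.inverse_kinematics(p,list(Q(a,0,fl))),2) for p,a in(([x,y,.2],yaw),([.466,.40,.2],.112))])
r.command_gripper(.085,100)
q=Q(yaw)
r.move_ptp([x,y,.19],list(q))
print(go((x,y,.077),q,.12,8)); 
r.command_gripper(0.0,100); st()
go((x,y,.20),q,.15); st()
q2=Q(.112)
r.move_ptp([.466,.40,.20],list(q2)); st()
print(held([.466,.40,.20+.126-.077-.055,.112,np.pi/2]))
E
```

```text
t=3.7 gap=0.0855 gf=0.0 F=[-0.4 -0.   0. ] p=[ 0.4509 -0.2986  0.4   ]
0 [array([-0.14,  0.35,  0.07,  1.86, -0.03,  0.93,  1.71]), array([-0.56,  0.52, -0.3 ,  1.58,  0.17,  1.07,  0.77])]
1 [array([-0.53,  0.41,  0.63,  1.87, -0.29,  0.96, -1.14]), array([-0.92,  0.52,  0.27,  1.58, -0.16,  1.06, -2.06])]
False
t=6.8 gap=0.0631 gf=109.5 F=[-0.5 -0.5  6.5] p=[0.5049 0.0208 0.078 ]
t=7.8 gap=0.0633 gf=109.5 F=[-0.3 -0.7 -2.3] p=[0.5034 0.0206 0.1991]
t=9.2 gap=0.0627 gf=109.5 F=[ 0.3 -0.1 -3.2] p=[0.4671 0.3981 0.1998]
wrist 21851 [0.4663 0.3978 0.1923 0.108  1.5688] rms0.0011
scene 279 [0.4664 0.3985 0.1937 0.0927 1.5724] rms0.0029
[(array([0.46633356, 0.39776706, 0.19229374, 0.1080409 , 1.56877263]), np.float64(0.0010897039894058192)), (array([0.46644561, 0.39852801, 0.19371761, 0.09270667, 1.57238394]), np.float64(0.0028972385043321))]
```

Run:
```python
from h import *
q=Q(.112)
go((.466,.40,.085),q,.15)
print(held([.466,.40,.078,.112,np.pi/2],cams=("wrist",)))
print(go((.466,.40,.060),q,.03,4)); s=st()
p=s["eef_pos"]
r.command_gripper(.085); st()
go((.466,.40,p[2]+.03),q,.06); go((.466,.40,.22),q,.2)
held([.466,.40,.060,.112,np.pi/2]); st()
# cover check
c=snap("wrist")
```

```text
wrist 22666 [0.4658 0.4    0.0783 0.1099 1.5702] rms0.0011
[(array([0.46578433, 0.40003031, 0.078321  , 0.10990407, 1.5701761 ]), np.float64(0.0010608164887403728))]
True
t=10.9 gap=0.0631 gf=109.5 F=[-0.6 -0.   5.3] p=[0.4659 0.4    0.0661]
t=11.3 gap=0.0850 gf=0.0 F=[ 0.   0.8 -0.8] p=[0.4652 0.3993 0.0652]
wrist 3462 [0.4649 0.4008 0.0586 0.1103 1.5694] rms0.0006
scene 299 [0.4649 0.4008 0.0589 0.1011 1.5741] rms0.0022
t=12.8 gap=0.0849 gf=0.0 F=[ 0.5 -0.2 -0.9] p=[0.4653 0.3994 0.2181]
```

```bash
cat > cov.py <<'E'
from fit import *
def ridge(c,guess,z=(.060,.082),rad=.09):
    w=cloud(c);g=gray(c)&(c["pixels"].min(-1)>50)
    P=pts_of(c,g&(w[...,2]>z[0])&(w[...,2]<z[1])&(np.hypot(w[...,0]-guess[0],w[...,1]-guess[1])<rad))
    cc,(a,b),ang=rect(P)
    print("ridge",len(P),np.median(P[:,2]).round(4),cc.round(4),(round(a,1),round(b,1)),round(ang,2))
    return cc,np.radians(ang),np.median(P[:,2])
E
python3 - <<'E'
from cov import *
r.move_ptp([.49,.15,.26],list(Q(.05)))
cc,a,z=ridge(snap("wrist"),(.493,.151))
r.command_gripper(.05)
q=Q(a)
go((*cc,.10),q,.25)
print(go((*cc,.041),q,.08,8)); st()
r.command_gripper(0,100); st()
go((*cc,.15),q,.15); st()
q2=Q(SY); print(PB)
go((PB[0],PB[1],.15),q2,.15); st()
ridge(snap("wrist"),PB,z=(.165,.19))
E
```

```text
ridge 1269 0.0693 [0.4929 0.151 ] (88.9, 15.2) 3.38
False
t=16.0 gap=0.0498 gf=0.0 F=[-0.   0.7  0.6] p=[0.4931 0.151  0.0414]
t=16.4 gap=0.0148 gf=98.3 F=[-1.  -0.2  6. ] p=[0.4931 0.1511 0.0417]
t=17.3 gap=0.0143 gf=97.4 F=[-0.1  0.2 -3.2] p=[0.4922 0.1508 0.1492]
[0.50621572 0.01842903 0.016     ]
t=18.3 gap=0.0143 gf=97.5 F=[-0.1 -0.5 -2.2] p=[0.5061 0.0195 0.1498]
ridge 7454 0.1774 [0.5007 0.0195] (79.1, 39.8) 19.18
```

Run:
```python
from cov import *
q2=Q(SY)
go((PB[0],PB[1],.055),q2,.12)
print(go((PB[0],PB[1],.037),q2,.03,5)); st()
r.command_gripper(.05); st()
go((PB[0],PB[1],.10),q2,.12); r.move_ptp([PB[0],PB[1],.26],list(q2))
cw=snap("wrist");ridge(cw,PB); save(cw,"cov.png")
w=cloud(cw);g=gray(cw)
P=pts_of(cw,g&(w[...,2]>.028)&(w[...,2]<.040)&(abs(w[...,0]-PB[0])<.12)&(abs(w[...,1]-PB[1])<.08));print("slab",np.median(P[:,2]),rect(P),"target",PB,np.degrees(SY))
P=pts_of(cw,g&(w[...,2]>0.007)&(w[...,2]<0.022)&(abs(w[...,0]-.53)<.2)&(abs(w[...,1]-.07)<.17));print("plate",rect(P))
# IK plan for units
U=dict(u_d=(.5714,-.3357,.057,-.355),u_a=(.464,-.2182,.057,-.265),u_b=(.4492,-.3275,.057,-.318),u_c=(.4765,-.46,.057,-.522))
import itertools
for tg in np.radians([-35,-30,-25]):
  for fl in(0,1):
    o=[]
    for n,(x,y,z,yaw) in U.items():
        j=r.inverse_kinematics([x,y,.2],list(Q(yaw,tg,fl)));o.append(None if j is None else j.round(1).tolist())
    for X in(.053,.012,-.029,-.07):
        p=PA+SR@[X,0,.06];j=r.inverse_kinematics(p.tolist(),list(Q(SY,tg+np.pi/2-.70,fl)));o.append(None if j is None else j.round(1).tolist())
    print(round(np.degrees(tg)),fl,o)
```

```text
True
t=19.8 gap=0.0145 gf=98.5 F=[-1.2 -0.2  7.6] p=[0.5063 0.0184 0.0417]
t=20.2 gap=0.0500 gf=0.0 F=[ 0.4  0.  -0.7] p=[0.5057 0.0184 0.0411]
ridge 1327 0.0693 [0.5061 0.0182] (89.4, 15.8) 1.42
slab 0.03353506884575394 (array([0.50623944, 0.01804463]), (169.5194091796875, 114.20051574707031), 1.3778932094573975) target [0.50621572 0.01842903 0.016     ] 1.650118449976771
plate (array([0.55344495, 0.08967381]), (299.7693786621094, 269.69415283203125), 1.766150951385498)
-35 0 [None, [0.2, 0.7, 0.3, 1.4, -0.1, 1.7, 1.8], [0.4, 0.8, 0.3, 1.2, -0.0, 1.7, 1.9], None, [-0.5, 0.5, 0.1, 2.1, 0.1, 0.3, 1.2], [-0.5, 0.5, 0.2, 2.2, 0.1, 0.3, 1.1], [-0.6, 0.4, 0.2, 2.3, 0.1, 0.2, 1.1], [-0.9, 0.5, 0.6, 2.4, -0.8, 0.2, 1.9]]
-35 1 [None, [-0.1, 1.0, 1.2, 1.4, -0.5, 1.8, -0.8], [0.1, 1.0, 1.2, 1.2, -0.5, 1.8, -0.7], None, [-0.9, 0.7, 0.8, 2.1, -1.0, 0.5, -0.9], [-0.9, 0.6, 0.8, 2.2, -1.0, 0.4, -0.9], [-1.1, 0.7, 1.1, 2.3, -1.3, 0.6, -0.6], [-1.2, 0.7, 1.1, 2.4, -1.3, 0.6, -0.6]]
-30 0 [[0.3, 1.0, 0.4, 0.8, -0.2, 1.9, 1.8], [0.2, 0.7, 0.3, 1.4, -0.1, 1.6, 1.8], [0.4, 0.7, 0.3, 1.3, -0.1, 1.6, 1.9
[... 453 characters left out ...]
 -0.6, 2.3, 1.4, 0.5, 2.9], [-0.3, 0.4, -0.3, 2.4, 1.5, 0.3, 2.7]]
-25 0 [[0.3, 0.9, 0.3, 0.9, -0.2, 1.8, 1.8], [0.2, 0.6, 0.3, 1.5, -0.1, 1.5, 1.8], [0.4, 0.7, 0.3, 1.4, -0.1, 1.5, 1.9], [0.5, 0.9, 0.4, 1.0, -0.2, 1.8, 1.9], [0.3, 0.8, -1.2, 2.2, 1.6, 1.0, -0.3], [0.3, 0.7, -1.2, 2.3, 1.6, 0.9, -0.4], [0.3, 0.7, -1.2, 2.4, 1.6, 0.9, -0.5], [0.2, 0.7, -1.2, 2.5, 1.6, 0.9, -0.7]]
-25 1 [[0.1, 1.1, 1.1, 1.0, -0.7, 1.9, -0.9], [-0.2, 0.9, 1.2, 1.5, -0.5, 1.6, -0.8], [0.0, 0.9, 1.2, 1.4, -0.5, 1.7, -0.7], [0.3, 1.1, 1.1, 1.0, -0.7, 1.9, -0.9], [-0.4, 0.5, -0.0, 2.2, 1.5, 0.2, 2.9], [0.3, 0.7, -1.2, 2.3, 1.6, 0.9, 2.7], [-0.4, 0.4, -0.2, 2.4, 1.9, 0.3, 2.4], [-0.4, 0.4, -0.2, 2.5, 2.0, 0.3, 2.2]]
```

View pics/cov.png

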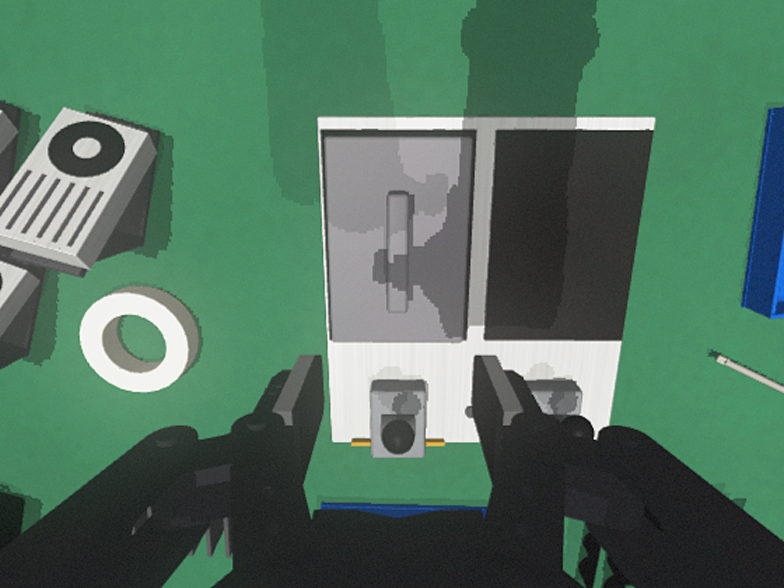

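The cover sits squarely on pad_b (ridge at (398,250)), and pad_a is free at (565,235). Leaning the tool forward on pad_a is close to joint limits. I'll check placing with a half turn (tool leaning back) instead.

Run:
```python
from h import *
lo=np.array([-3.08,-.24,-1.43,0,-1.52,.17,-2.89]);hi=np.array([3.08,2.05,1.35,2.5,4.66,1.96,2.89])
U=dict(u_d=(.5714,-.3357,.057,-.355),u_a=(.464,-.2182,.057,-.265),u_b=(.4492,-.3275,.057,-.318),u_c=(.4765,-.46,.057,-.522))
def m(p,q):
    j=r.inverse_kinematics(list(p),list(q))
    return "--" if j is None else "%.2f/%.1f"%(min((j-lo).min(),(hi-j).min()),j[6])
for tg in np.radians([-30,-25,-20,-15,-10]):
  for fl in(0,1):
    o=[]
    for n,(x,y,z,yaw) in U.items():
        for h in(.06,.2):o.append(m([x+.02,y,h],Q(yaw,tg,fl)))
    o.append("|")
    for X in(.053,-.07):
        for h in(.06,.2):
            p=PA+SR@[X,0,h];o.append(m(p,Q(SY+np.pi,tg+np.pi/2-.70,fl)))
    print(round(np.degrees(tg)),fl,*o)
```

```text
-30 0 0.27/1.8 0.01/1.8 0.62/1.8 0.35/1.8 0.55/1.9 0.30/1.9 0.29/1.9 0.04/1.9 | 0.34/-1.1 0.34/-1.3 0.20/-1.0 0.20/-1.2
-30 1 0.10/-0.9 -0.00/-1.2 0.20/-0.7 0.20/-0.8 0.20/-0.7 0.18/-0.8 0.12/-0.9 0.00/-1.1 | 0.74/1.4 0.46/1.4 0.66/1.3 0.63/1.3
-25 0 0.41/1.8 0.15/1.8 0.73/1.8 0.45/1.8 0.67/1.9 0.40/1.9 0.42/1.9 0.17/1.9 | 0.32/-1.1 0.23/-1.3 0.20/-1.0 0.20/-1.2
-25 1 0.20/-0.9 0.01/-1.0 0.20/-0.7 0.20/-0.8 0.20/-0.7 0.20/-0.7 0.20/-0.8 0.03/-0.9 | 0.63/1.4 0.35/1.4 0.73/1.4 0.54/1.3
-20 0 0.54/1.8 0.28/1.8 0.85/1.8 0.56/1.8 0.78/1.9 0.51/1.9 0.56/1.9 0.30/1.9 | 0.25/-1.1 0.02/-1.2 0.20/-1.0 0.20/-1.1
-20 1 0.20/-0.9 0.12/-0.9 0.20/-0.7 0.20/-0.8 0.20/-0.6 0.20/-0.7 0.20/-0.8 0.15/-0.9 | 0.51/1.4 0.25/1.4 0.74/1.4 0.45/1.3
-15 0 0.68/1.9 0.41/1.8 0.78/1.8 0.66/1.8 0.89/1.9 0.62/1.9 0.69/1.9 0.42/1.9 | 0.15/-1.2 0.04/-1.4 0.20/-1.0 0.13/-1.1
-15 1 0.20/-0.8 0.20/-0.9 0.20/-0.7 0.20/-0.8 0.20/-0.6 0.20/-0.7 0.20/-0.8 0.20/-0.8 | 0.40/1.4 0.14/1.4 0.64/1.4 0.36/1.4
-10 0 0.82/1.9 0.55/1.8 0.70/1.8 0.73/1.8 0.77/2.0 0.73/1.9 0.82/2.0 0.55/1.9 | 0.04/-1.2 0.01/-1.6 0.20/-1.0 0.04/-1.1
-10 1 0.20/-0.8 0.20/-0.9 0.20/-0.6 0.20/-0.8 0.20/-0.5 0.20/-0.7 0.20/-0.7 0.20/-0.8 | 0.28/1.4 0.04/1.4 0.54/1.4 0.28/1.4
```

A grasp tilt of -25° with a half-turn placement keeps good joint margins. Far module first.

```bash
cat > unit.py <<'E'
from h import *
TG=np.radians(-25)
U=dict(u_d=(.5714,-.3357,.057,-.355),u_a=(.4638,-.2182,.057,-.265),u_b=(.4490,-.3273,.057,-.318),u_c=(.4765,-.46,.057,-.522))
def mat(p): return (Rot.from_euler('z',p[3])*Rot.from_euler('y',-p[4])).as_matrix()
def best(o): return min(o,key=lambda t:t[1])[0] if o else None
def pick(n,lift=.20):
    r.command_gripper(.085,100)
    p=np.array([*U[n],.70])
    def tcp(p,back=0):
        q=Q(p[3],TG);tz=Rot.from_quat(q).apply([0,0,1])
        return p[:3]+mat(p)[:,0]*.018+tz*(.019-back),q
    P,q=tcp(p,.11);r.move_ptp(P.tolist(),list(q))
    f=best(held(p,cams=("wrist",)))
    assert np.abs(f[:3]-p[:3]).max()<.008 and abs(f[3]-p[3])<.06
    f[4]=.70
    P,q=tcp(f,.08);go(P,q,.2)
    P,q=tcp(f);print("touch",go(P,q,.12,10))
    r.command_gripper(0,100);s=st();assert .058<s["finger_gap"]<.068
    go((P[0],P[1],lift),q,.15);s=st()
def inhand(p0):
    f=best(held(p0,cams=("wrist",)));s=r.read_state()
    Rt=Rot.from_quat(s["tool_rot"]).as_matrix()
    return f,Rt.T@mat(f),Rt.T@(f[:3]-s["eef_pos"])
def hover(X,h=.24):
    q=Q(SY+np.pi,TG+np.pi/2-.70);P=PA+SR@[X,0,0];Rt=Rot.from_quat(q).as_matrix()
    # nominal module-in-tool from the grasp
    Rg=Rot.from_quat(Q(0,TG)).as_matrix();Rm=mat([0,0,0,0,.70]);off=Rg.T@(-Rm[:,0]*.018)-np.array([0,0,.019])
    P=P-Rt@off;P[2]=h
    r.move_ptp(P.tolist(),list(q));s=st()
    c=s["eef_pos"]+Rt@off
    return [*c,SY+np.pi,np.pi/2]
def place(X,f,Rtm,ptm):
    des=[*(PA+SR@[X,0,.055]),SY+np.pi,np.pi/2]
    Rt=mat(des)@Rtm.T;q=Rot.from_matrix(Rt).as_quat();P=np.array(des[:3])-Rt@ptm
    go(P+[0,0,.10],q,.15);go(P+[0,0,.006],q,.12)
    print("touch",go(P-[0,0,.004],q,.02,4));s=st()
    r.command_gripper(.085)
    b=s["eef_pos"]-.11*Rt[:,2];go(s["eef_pos"]-.03*Rt[:,2],q,.06);go(b,q,.2)
    go(b+[0,0,.06],q,.25);st()
    held(des)
E
python3 - <<'E'
from unit import *
pick("u_d")
p0=hover(-.07)
f,R,p=inhand(p0);print("exp",np.round(p0,4))
np.savez("hand.npz",f=f,R=R,p=p)
E
```

```text
wrist 9463 [ 0.5713 -0.3358  0.0565 -0.3596  0.699 ] rms0.0015
touch False
t=25.1 gap=0.0630 gf=104.0 F=[1.7 0.  5.3] p=[ 0.5777 -0.3381  0.0521]
t=26.2 gap=0.0627 gf=103.5 F=[ 0.1 -0.  -2.3] p=[ 0.5764 -0.3375  0.1989]
t=28.8 gap=0.0631 gf=103.1 F=[ 0.2  0.1 -2.2] p=[0.4244 0.1558 0.24  ]
wrist 26102 [0.4336 0.1564 0.2366 3.1719 1.5709] rms0.0027
exp [0.4324 0.1561 0.2392 3.1704 1.5708]
```

Run:
```python
from unit import *
d=np.load("hand.npz")
place(-.07,d["f"],d["R"],d["p"])
```

```text
touch True
t=30.7 gap=0.0633 gf=103.6 F=[ 0.4 -0.7  5.8] p=[0.4233 0.1558 0.074 ]
t=32.7 gap=0.0852 gf=0.0 F=[ 0.4  0.6 -0.2] p=[0.469  0.1573 0.2335]
wrist 5865 [0.433  0.152  0.0705 3.1725 1.5701] rms0.0017
scene 578 [0.4324 0.1564 0.0712 3.1709 1.5774] rms0.0025
```

```bash
cat >> unit.py <<'E'
def do(n,X):
    pick(n);p0=hover(X);f,R,p=inhand(p0);print("exp",np.round(p0,4))
    assert np.abs(f-p0)[:3].max()<.01 and np.abs(f-p0)[3:].max()<.05,"slipped?"
    place(X,f,R,p)
E
python3 - <<'E'
from unit import *
do("u_a",-.029)
E
```

```text
wrist 9520 [ 0.464  -0.2184  0.0565 -0.2654  0.6989] rms0.0014
touch False
t=37.0 gap=0.0633 gf=104.4 F=[1.1 1.7 5.4] p=[ 0.4706 -0.22    0.0519]
t=38.2 gap=0.0631 gf=103.8 F=[-0.6  0.1 -2.7] p=[ 0.4691 -0.2196  0.1992]
t=40.7 gap=0.0628 gf=103.4 F=[-0.3 -0.2 -1.8] p=[0.4653 0.1569 0.24  ]
wrist 28072 [0.4746 0.1575 0.2366 3.1713 1.5715] rms0.0027
exp [0.4733 0.1571 0.2392 3.1704 1.5708]
touch True
t=42.7 gap=0.0629 gf=103.6 F=[ 0.2 -0.3  4.7] p=[0.4641 0.157  0.074 ]
t=44.7 gap=0.0851 gf=0.0 F=[-0.5 -0.2 -0.1] p=[0.5098 0.1585 0.2334]
wrist 5974 [0.4739 0.1527 0.0705 3.1743 1.5693] rms0.0019
scene 609 [0.4728 0.1577 0.0709 3.155  1.5691] rms0.0036
```

Run:
```python
from unit import *
do("u_b",.012)
```

```text
wrist 9536 [ 0.4488 -0.3279  0.0565 -0.3224  0.6982] rms0.0015
touch False
t=49.1 gap=0.0633 gf=104.4 F=[ 1.3 -0.4  5.7] p=[ 0.4551 -0.3302  0.052 ]
t=50.2 gap=0.0628 gf=104.1 F=[-0.1  0.3 -2.6] p=[ 0.4539 -0.3294  0.1991]
t=52.9 gap=0.0629 gf=103.6 F=[-0.6 -0.8 -2.6] p=[0.5063 0.158  0.24  ]
wrist 27866 [0.5156 0.1563 0.2364 3.1706 1.5706] rms0.0019
exp [0.5143 0.1582 0.2392 3.1704 1.5708]
touch True
t=54.9 gap=0.0629 gf=103.9 F=[ 1.  -0.1  6.6] p=[0.5051 0.1604 0.074 ]
t=56.9 gap=0.0848 gf=0.0 F=[-0.2  0.4 -0.3] p=[0.5509 0.1619 0.2334]
wrist 5268 [0.5147 0.1594 0.0705 3.1684 1.5693] rms0.0007
scene 603 [0.5141 0.1614 0.0711 3.1576 1.5664] rms0.0032
```

Run:
```python
from unit import *
do("u_c",.053)
```

```text
wrist 10133 [ 0.4768 -0.4602  0.0566 -0.524   0.6973] rms0.0014
touch False
t=61.3 gap=0.0629 gf=104.7 F=[ 2.1 -1.   5.5] p=[ 0.4826 -0.4638  0.0522]
t=62.5 gap=0.0630 gf=104.1 F=[ 0.5  0.4 -3.3] p=[ 0.4815 -0.4627  0.1988]
t=65.2 gap=0.0631 gf=104.0 F=[ 1.2 -0.9 -2.7] p=[0.5473 0.159  0.24  ]
wrist 23011 [0.5564 0.159  0.2363 3.17   1.5704] rms0.0014
exp [0.5553 0.1592 0.2392 3.1704 1.5708]
touch True
t=67.2 gap=0.0627 gf=104.2 F=[-0.1 -0.1  5.1] p=[0.5462 0.1599 0.0741]
t=69.1 gap=0.0853 gf=0.0 F=[ 0.1  0.8 -0.1] p=[0.5921 0.1614 0.2336]
wrist 5154 [0.5557 0.159  0.0705 3.1697 1.5692] rms0.0007
scene 609 [0.5552 0.1607 0.0712 3.1613 1.5648] rms0.0027
```

Run:
```python
from unit import *
from cov import *
r.move_ptp([.50,.12,.40],list(Q(SY)))
c=snap("wrist");save(c,"over.png");ridge(c,PB);np.savez("over.npz",**c)
for X in(-.07,-.029,.012,.053): held([*(PA+SR@[X,0,.055]),SY+np.pi,np.pi/2],cams=("wrist",))
held([.465,.4008,.0586,.11,np.pi/2],cams=("wrist",))
s=snap("scene");save(s,"sc1.png",(250,170,430,320),4)
w=cloud(s);px=s["pixels"].astype(int)
for n,y in(("a",.163),("b",.023)):
    P=w[(px.max(-1)<60)&(w[...,2]>.06)&(w[...,2]<.125)&(abs(w[...,0]-.665)<.06)&(abs(w[...,1]-y)<.03)];print("ball",n,len(P),np.median(P,0).round(4),P.max(0).round(4),P.min(0).round(4))
st()
```

```text
ridge 733 0.0692 [0.506  0.0181] (88.5, 16.3) 1.63
wrist 1317 [0.427  0.1559 0.0704 3.1714 1.6624] rms0.0027
wrist 1062 [0.474  0.1572 0.0705 3.1683 1.5665] rms0.0009
wrist 1037 [0.515  0.1604 0.0706 3.1676 1.5717] rms0.0010
wrist 1108 [0.5575 0.1559 0.0706 3.1591 1.538 ] rms0.0022
wrist 1768 [0.4649 0.3993 0.0584 0.1121 1.5676] rms0.0006
ball a 47 [0.6399 0.1583 0.0938] [0.6493 0.1683 0.1021] [0.6269 0.1507 0.0798]
ball b 49 [0.6483 0.0179 0.0972] [0.6579 0.0286 0.104 ] [0.6351 0.0118 0.0875]
t=71.6 gap=0.0848 gf=0.0 F=[-1.1 -0.   0.6] p=[0.5    0.12   0.3998]
```

View pics/sc1.png

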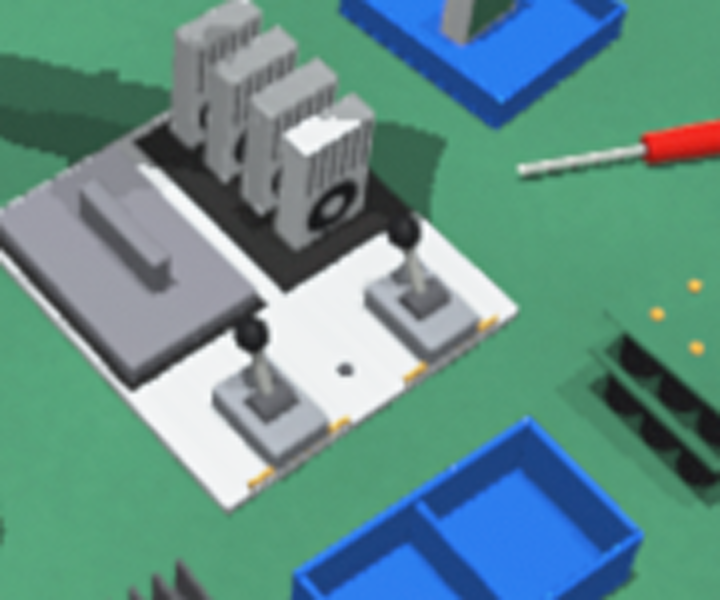

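View pics/over.png

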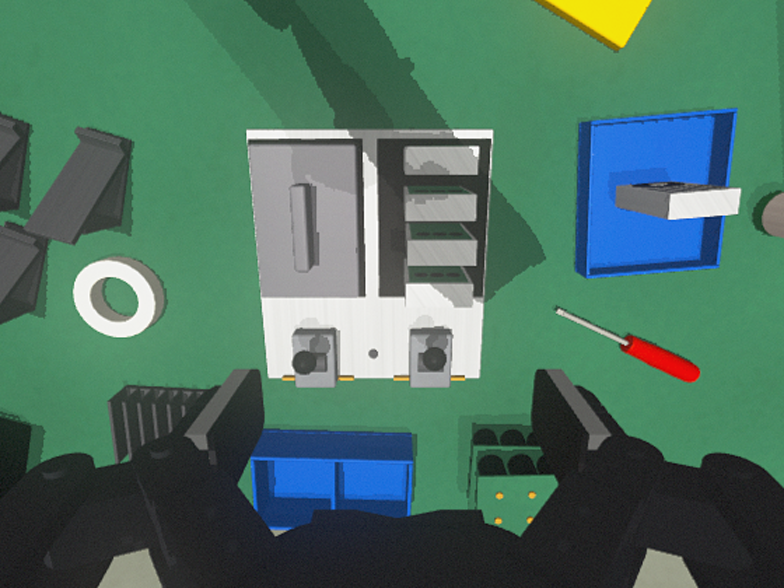

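All four modules stand on pad_a (crop (215,60)–(330,180)), and the cover is square on pad_b. The tested module stands in the tray. Both levers still lean towards the robot: lever_a's ball at crop (403,232), lever_b's at (250,335). Now pushing lever_a.

Run:
```python
from unit import *
r.command_gripper(0.0,40)
q=Q(SY);y=lambda x:.1584+.0288*(x-.502)-.001
for x,z in((.605,.20),(.605,.082),(.69,.082)): print(r.inverse_kinematics([x,y(x),z],list(q)).round(2))
r.move_ptp([.605,y(.605),.20],list(q))
print(go((.605,y(.605),.082),q,.12,8));st()
print(go((.695,y(.695),.082),q,.04,25));s=st()
x=s["eef_pos"][0]
go((x-.03,y(x-.03),.082),q,.1);go((x-.03,y(x-.03),.2),q,.15)
r.move_ptp([.42,.02,.40],list(q))
s=snap("scene");save(s,"sc2.png",(250,170,430,320),4)
w=cloud(s);px=s["pixels"].astype(int)
for n,y in(("a",.163),("b",.023)):
    P=w[(px.max(-1)<60)&(w[...,2]>.06)&(w[...,2]<.125)&(abs(w[...,0]-.68)<.07)&(abs(w[...,1]-y)<.03)];print("ball",n,len(P),np.median(P,0).round(4),P.max(0).round(4),P.min(0).round(4))
st()
```

```text
[ 0.27  0.71 -1.05  1.54  0.63  1.27  0.73]
[ 0.22  0.81 -0.94  1.68  0.74  1.05  0.64]
[ 0.19  0.92 -0.94  1.42  0.76  1.19  0.75]
False
t=74.4 gap=-0.0003 gf=0.0 F=[-0.6 -0.1  0.1] p=[0.6054 0.1608 0.0829]
True
t=76.0 gap=-0.0002 gf=1.1 F=[-2.2 -0.9  1.2] p=[0.6711 0.1622 0.0806]
ball a 42 [0.6991 0.1579 0.0935] [0.7058 0.1673 0.1028] [0.6893 0.1493 0.0806]
ball b 49 [0.6492 0.0188 0.0965] [0.6586 0.0276 0.1031] [0.635  0.009  0.0865]
t=78.7 gap=0.0003 gf=0.0 F=[ 0.7 -0.5 -0. ] p=[0.4205 0.0197 0.3996]
```

View pics/sc2.png

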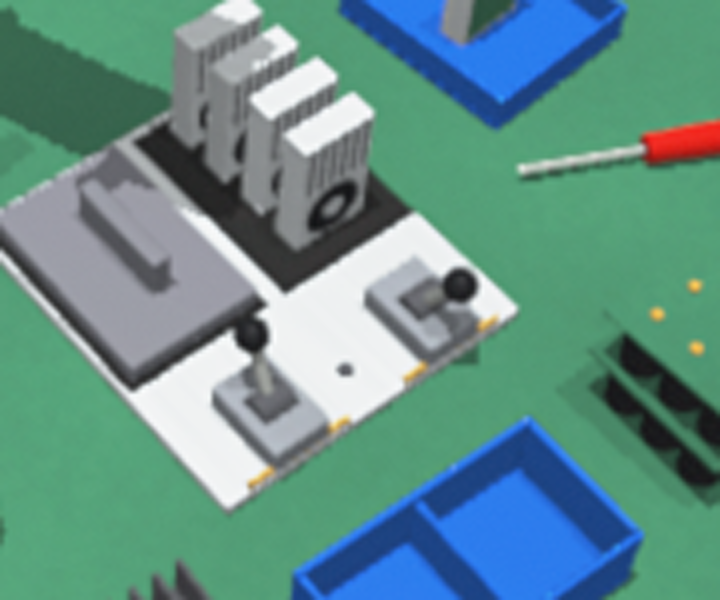

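Lever_a is now fully over: its ball moved 59 mm, to crop (458,285), and hit the stop. Lever_b is unchanged. One last numeric check of the cover and modules, then I hand in.

Run:
```python
from unit import *
from cov import *
r.sleep(1)
c=snap("wrist");cc,a,z=ridge(c,PB)
for X in(-.07,-.029,.012,.053): held([*(PA+SR@[X,0,.055]),SY+np.pi,np.pi/2],cams=("scene",))
held([.465,.4008,.0586,.11,np.pi/2],cams=("scene",))
if np.hypot(*(cc-PB[:2]))<.004 and abs(a-SY)<.03: print("sign",r.sign_off())
else: print("cover moved")
```

```text
ridge 609 0.0693 [0.5054 0.0182] (87.9, 15.5) 1.4
scene 429 [0.4321 0.1564 0.0709 3.1705 1.5822] rms0.0026
scene 470 [0.4728 0.1575 0.0713 3.1725 1.5648] rms0.0039
scene 471 [0.5142 0.1613 0.0709 3.1431 1.572 ] rms0.0036
scene 607 [0.5552 0.1606 0.0709 3.1666 1.5696] rms0.0031
scene 296 [0.4645 0.4009 0.0595 0.133  1.5756] rms0.0022
the job is handed in; nothing more can be done
sign None
```

The job is handed in: the tested module stands in the blue tray, the cover lies squarely on pad_b, all four modules stand upright on pad_a, and lever_a is fully over with lever_b left as it was; sign-off returned no verdict.

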